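# Raise the sample gate and pass the beaker

### The job

With the fingertips only, push the red-and-white barrier arm of the sample gate up past its balance point so that it stays raised by itself. Then push the glass beaker along the lane, under the raised arm, until it stands against the end stop, still upright. Do not pinch or lift the beaker, do not press it hard against the stop, and leave the three vials around the gate where they stand.

Things in the scene. Friction and masses are not known exactly. Their poses are not given: they have to be found in the camera images.
- gate: The sample gate, a fixed low fixture. Origin: on the bench, where the barrier arm crosses the lane's centre line. Axes: z up; +y along the lane, the way the beaker travels; +x from the lane to the barrier post, away from the robot. The lane lies on an aluminium plate 6 mm thick, y -187 to +157 mm, between two blue guides (inner faces at x = -27 and +27 mm, tops 16 mm above the bench).
- boom (a joint): Angle of the barrier arm about a level axis along the gate's y: 0 = lowered, level across the lane; grows as the nose rises; 1.57 = bar upright; 1.85 = fully raised, leaning back against its stop. About 0.36 kg with counterweight: below the balance point (about 1.27) it falls shut, above it it falls to 1.85 and stays. Lifting the nose takes 0.6 N; pushing it level, 1.4 N.
- boom_hinge (a point): Pivot of the barrier arm: at x = 105 mm in the gate's frame, 60 mm above the bench, between two grey post cheeks (34 mm long in x, 54 mm over their outsides in y, 76 mm high). A dark steel counterweight sits behind it. A small grey rest, 52 mm high, stands under the arm at x = 56 mm.
- boom_tip (a point): Centre of the black ball (20 mm diameter) at the arm's nose; moves with the arm. Lowered, a striped bar 14 mm wide, 16 mm high runs level from the hinge along the gate's -x for 130 mm; then a 12 mm rod turns up to the ball, 160 mm in front of the hinge and 70 mm above it (130 mm above the bench, 55 mm in front of the lane's centre line, nothing below it but bench).
- beaker: Glass beaker, 50 mm diameter, 58 mm high, about 80 g, standing upright and loose in the lane on the plate, on the gate's -y side. Origin: centre of its underside, 6 mm above the bench. Its top is higher than the lowered arm's underside, so the arm blocks the way.
- lane_end (a point): Where the centre of the beaker's underside is when it stands against the end stop: 100 mm along the gate's +y, 6 mm above the bench. The blue end stop crosses the lane with its face at y = 126 mm, top 35 mm above the bench.
- vial_black: Bystander: glass vial with black cap, 27 mm diameter, 56 mm high, loose, in front of the gate. Origin: centre of its underside.
- vial_red: Bystander: glass vial with red cap, 27 mm diameter, 56 mm high, loose, behind the gate. Origin: centre of its underside.
- oil_vial: Bystander: glass vial with black cap and yellowish oil, 25 mm diameter, 62 mm high, loose, behind the gate. Origin: centre of its underside.
There are look-alikes about, which are no part of the job. What is meant by the beaker is not yellow, and is the smaller of those in its own colour.

How it is judged (in metres and radians):
On the way, in this order (a step that is already met when the one before it is completed fails the run):
1. the barrier arm is raised past its balance point and stays up (value of joint boom above 1.65 rad), for 0.3 s.
2. the beaker has been pushed along the lane to the end stop (y of beaker in the frame of gate above 0.09 m and horizontal distance between beaker and lane_end below 0.012 m), for 0.2 s.
At the end, for the whole second after the job is handed in: The barrier arm stays raised by itself (joint above 1.65 rad); the beaker stands upright (within 0.1 rad) and at rest in the lane, its centre within 12 mm of lane_end and no more than 10 mm short of the end stop (all of step 2 and value of joint boom above 1.65 rad and angle between beaker's own z axis and vertical below 0.1 rad and linear speed of beaker below 0.02 m/s and velocity of joint boom below 0.1 rad/s); the robot touches nothing.
It fails at once if the beaker is lifted more than 10 mm or tipped by more than 0.35 rad (height (world z) of beaker above 0.016 m or angle between beaker's own z axis and vertical above 0.35 rad).
It fails at once if the beaker is pressed with more than 25 N (contact force between the fingers and beaker above 25 N).
It fails at once if the beaker is taken past the gate while the barrier arm is not raised (y of beaker in the frame of gate above 0 m and value of joint boom below 1.25 rad).
It fails at once if a bystander vial is moved by more than 20 mm (distance of any of vial_black, vial_red, oil_vial from where it was at the start of the episode above 0.02 m).
It also fails if it takes over 56 s, if anything falls off the work surface, if the arm or the gripper's body presses on something with over 40 N, if the wrist force passes 120 N, or if a joint passes its speed limit or range.

### The arm

A 6-joint arm with a two-finger parallel gripper is mounted at the origin on a cart in front of the work surface, level with it; the furniture and walls round the work are solid. World frame = base frame: x ahead of the robot, y to its left, z up, the work surface at z = 0. Lengths are in mm, angles in rad, forces in N, time in s.
With the tool pointing down it reaches from about 250 to 775 mm from the base axis. Payload 8.9 kg.
Tool frame: the origin (TCP) lies on the centre line of the jaws, within the pads' length; the fingertips stand 8 mm ahead of it and the grasp point (between the pads) lies 11 mm behind it; z points along the fingers, y is the line along which they close (so a half turn about z gives the same grasp; the last joint's range is limited). The gripper opens to 85 mm and grips with 20 to 120 N. Pads are 22 mm wide; open, the fingers measure 114 mm over their backs; the gripper's body (76 mm by 85 mm) begins 54 mm behind the grasp point. The pads swing forward as they close: fully open they stand 13 mm farther back than shut.
Start: joints at [-1.432, 0.291, -0.153, 1.127, 0, 1.431], TCP at [143.978, -504.87, 239.305] pointing down, gripper open.
Joint ranges: [-2.52, 2.52], [-0.91, 1.74], [-1.3, 1.37], [-1.96, 2.02], [-1.52, 1.47], [-3.14, 3.14]. Speed limits (rad/s): [2.22, 2.22, 2.79, 3.14, 3.14, 3.14].

### API

Orientations are given as a unit quaternion [x, y, z, w].
In Python, from station import ctrl gives the robot as it stands.
- The arm moves only by the tool servo_tool, never from a script. Its argument "motion" is a list of rows, each a list of 7 numbers: the shift along the world's x, y, z in cm, then the turn, a rotation vector about the world's x, y, z in degrees, then the gripper's target within -1 to 1 (fully open at 1, half-way at 0, shut at -1). In form: [[x, y, z, ax, ay, az, hand], ...]. A call has 1 to 12 rows; each row shifts and turns the commanded pose from where the row before left it; what a row does not reach is not made up. A row lasts 1/8 s, in which the tool goes at most 62.5 mm and 10.7 degrees, less where a joint would pass 70% of its speed; a pose out of reach is approached as far as the arm can. A call is refused whole if a number of a shift passes 6.25 or a number of a turn 10.7, either way. A call with a gripper value outside its range is refused whole. The fingers move at their own pace and stop on an object; "grip_force" is the grip in N (left out, the last holds). Time passes only in rows, so rows that do not move let the fingers close. It gives the time, the measured TCP pose, the force, the opening and the grip force at its end, in the units of the state.
- ctrl.observe(): the state, without advancing time (a new reading comes with each control period).
- ctrl.capture(name): name is "scene" or "top" or "wrist"; returns a dict with "color" (480x640x3 uint8, red, green, blue), "fx", "fy", "cx", "cy" (pixels), "k1" (the pictures are not rectified: a ray, as slopes to the right and down, at radius r is drawn at 1 + k1 r^2 times it, then the intrinsics apply), "eye" and "attitude" of the camera in the world. Camera axes: x right, y down, z forward; pixel columns grow to the right and rows downward; lengths in mm; the calibration is good to about 2 mm. A picture is of the moment at which its call begins. There is no depth.
- ctrl.job_done(): hands the job in; it is judged then, once.
The state is a dict: "time_s": time; "joints": joint angles; "qvel": joint speeds; "joint_efforts": joint torques, N m; "position": TCP position; "ee_rot": TCP orientation; "contact_force": force on the tool from outside, world axes, zero at the start; "wrist_torque": the same for the moment, N m; "gripper_width": finger opening in mm; "gripper_force": force on a finger pad.
Only numpy, scipy, OpenCV 4.12 (cv2) and the standard library are available. Lean on these libraries where they do the work, as an engineer would, in place of code of your own. Each camera call takes 0.05 s, during which the arm holds its last target. There are 200 camera calls.

## Working session

There is one attempt and no reset: what is moved stays moved. The work goes in short steps, Python scripts to look and compute and a tool call to move; the robot and the scene stay as the last step left them, time stands still between calls to the robot, and variables do not carry over. Pictures are saved under pics/ and viewed, at most 12 in all, crops included, and the job is handed in when it is done.

Besides the shell and the picture viewer there is one more tool, called by a JSON object that holds its "method" and its "body", one argument or row to a line. servo_tool: Moves the arm, as the interface text tells. Its arguments: {"type":"object","properties":{"motion":{"type":"array"},"grip_force":{"type":"number"}},"required":["motion"]}

```bash
ls; mkdir -p pics; python3 - <<'E'
from station import ctrl
import cv2
for n in ("scene","top"):
    c=ctrl.capture(n); cv2.imwrite(f"pics/{n}0.png",c["color"][:,:,::-1]); print(n,{k:v for k,v in c.items() if k!="color"})
print(ctrl.observe())
E
```

```text
pics
scene {'fx': 529.2470411592634, 'fy': 529.2470411592634, 'cx': 307.0238323212586, 'cy': 240.43215957970605, 'k1': -0.12702549443030933, 'eye': array([104.11855345, 679.57105849, 552.46451301]), 'attitude': array([-0.26607633,  0.81722966, -0.48360507,  0.16572628])}
top {'fx': 447.07266238147844, 'fy': 447.07266238147844, 'cx': 320.8415874183664, 'cy': 240.53173318597257, 'k1': 0.029995210167292362, 'eye': array([472.61059583,  10.71468567, 937.30629504]), 'attitude': array([ 0.71451954, -0.69646371,  0.03939006, -0.05337177])}
{'time_s': 0.1, 'joints': array([-1.43226852e+00,  2.91222914e-01, -1.54004828e-01,  1.12671926e+00,
        1.55562352e-05,  1.43148123e+00]), 'qvel': array([ 0.00081495, -0.00122388,  0.00285432,  0.00121272,  0.00080771,
        0.00019321]), 'joint_efforts': array([ 8.02885861e-04, -5.37979102e+01,  3.31918180e+01,  9.35517048e-03,
       -2.48705555e-04,  6.63330127e-06]), 'position': array([ 143.9476553 , -504.49855492,  238.80744649]), 'ee_rot': array([ 9.90365761e-01,  1.38475011e-01,  8.00459282e-06, -5.75333419e-04]), 'contact_force': array([ 0.52088583,  0.71060101, -0.26533915]), 'wrist_torque': array([0.04299995, 0.03681297, 0.00205957]), 'gripper_force': 0.0, 'gripper_width': 85.17929337075525}
```

View pics/scene0.png

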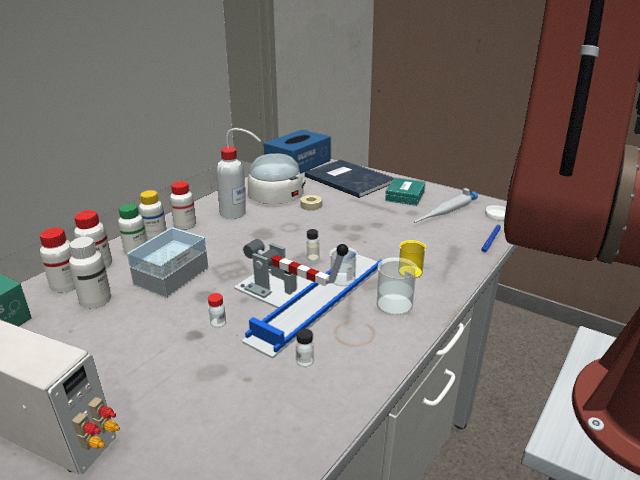

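View pics/top0.png

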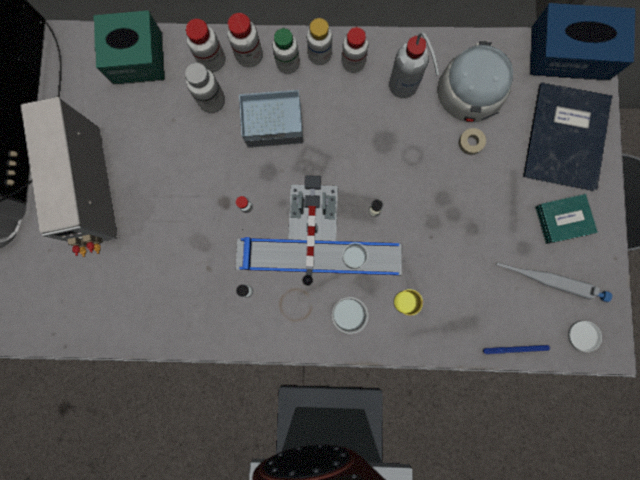

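The scene picture shows the gate with its end stop at left (265,330), the ball at (342,250) and the beaker just behind it. The top picture shows the lane from x 238 to 402 at row 257, the beaker at (354,257), the ball at (308,280), and vials at (244,291), (243,204) and (376,208). The look-alikes are at (350,315) and (408,302).

```bash
cat > h.py <<'E'
from station import ctrl
import cv2, numpy as np
from scipy.spatial.transform import Rotation as R
def world(c,u,v,z):
    d=np.array([(u-c["cx"])/c["fx"],(v-c["cy"])/c["fy"]]); s=d.copy()
    for _ in range(20): s=d/(1+c["k1"]*(s@s))
    r=R.from_quat(c["attitude"]).apply([s[0],s[1],1]); e=np.array(c["eye"])
    return e+r*(z-e[2])/r[2]
def pix(c,p):
    q=R.from_quat(c["attitude"]).inv().apply(np.array(p)-c["eye"]); s=q[:2]/q[2]; s=s*(1+c["k1"]*(s@s))
    return np.array([c["cx"]+c["fx"]*s[0],c["cy"]+c["fy"]*s[1]])
E
python3 - <<'E'
from h import *
c=ctrl.capture("top"); im=np.ascontiguousarray(c["color"][:,:,::-1])
cr=cv2.resize(im[170:320,225:425],None,fx=4,fy=4,interpolation=cv2.INTER_CUBIC); cv2.imwrite("pics/crop1.png",cr)
for n,u,v,z in [("ball",308,280,130),("beak rim",354,257,64),("vb",244,291,56),("vr",243,204,56),("oil",376.5,208,62),("big",350,315,80),("yel",408,302,50),("laneL",238,257,6),("laneR",402,257,6)]:
    print(n,world(c,u,v,z).round(1))
hsv=cv2.cvtColor(im,cv2.COLOR_BGR2HSV); m=cv2.inRange(hsv,(105,150,60),(125,255,255)); m[:230]=0;m[290:]=0;m[:,:230]=0;m[:,410:]=0
n,l,s,ce=cv2.connectedComponentsWithStats(m)
print(s[1:],ce[1:])
E
```

```text
ball [506.8  49.4 130. ]
beak rim [556.8 -36.2  64. ]
vb [485.2 177.9  56. ]
vr [659.2 188.5  56. ]
oil [655.9 -79.3  62. ]
big [445.1 -29.6  80. ]
yel [ 472.4 -143.9   50. ]
laneL [556.3 203.5   6. ]
laneR [ 564.9 -139.1    6. ]
[[240 238  67  34 421]
 [315 241  37   3  69]
 [360 242  39   4  78]
 [313 270  85   5 174]] [[263.08313539 254.14489311]
 [332.2173913  242.        ]
 [379.47435897 243.43589744]
 [355.01149425 271.73563218]]
```

View pics/crop1.png

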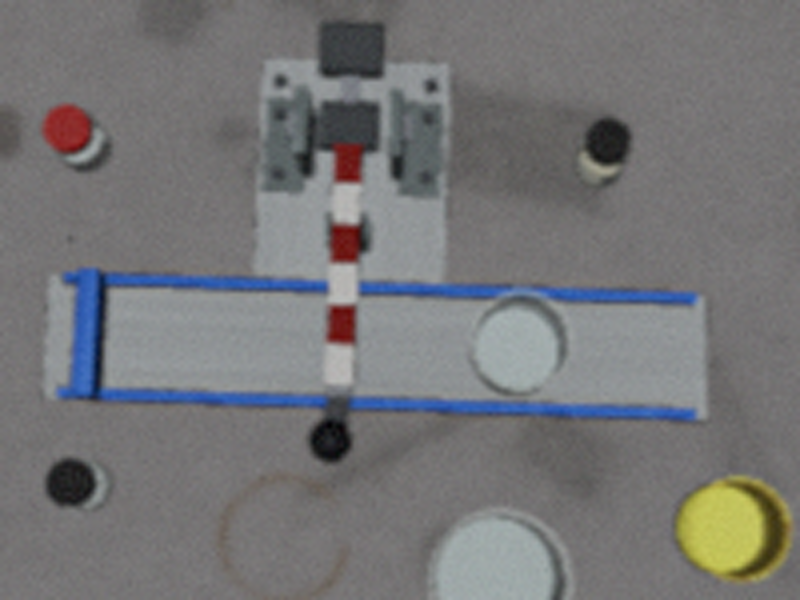

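```bash
python3 - <<'E'
from h import *
c=ctrl.capture("top")
W=lambda u,v,z:world(c,225+(u+.5)/4-.5,170+(v+.5)/4-.5,z)
a1,a2=W(100,280,16),W(690,299,16); b1,b2=W(100,396,16),W(690,414,16)
L=(a1+b1)/2;Rr=(a2+b2)/2
y=(L-Rr)[:2];y/=np.linalg.norm(y);x=np.array([y[1],-y[0]])
print("yaw",np.degrees(np.arctan2(x[1],x[0])),"widths",np.linalg.norm((a1-b1)[:2]),np.linalg.norm((a2-b2)[:2]))
pl=W(50,337,6)[:2];pr=W(707,356,6)[:2]
print("platelen",(pl-pr)@y)
o1=pl-157*y;o2=pr+187*y
o=(o1+o2)/2; o=o+x*((L[:2]-o)@x)
print("origin",o,o1,o2)
G=lambda p:[round(float((p[:2]-o)@x),1),round(float((p[:2]-o)@y),1)]
for n,u,v,z in [("ball",331,440,130),("bar end",338,384,68),("bar root",349,148,68),("beaker",519,341,64),("stop",99,335,35),("vb",71,482,56),("vr",68,128,56),("oil",607,139,62),("big rim",500,583,80)]:
    p=W(u,v,z); print(n,p.round(1),G(p))
E
```

```text
yaw -0.3679935305138835 widths 60.470799312729746 59.417307422684146
platelen 343.50574439815307
origin [561.29008522  48.95520437] [561.82560025  48.70463197] [562.66428524  49.19351107]
ball [507.4  50.5 130. ] [-53.9, 1.2]
bar end [537.3  51.   68. ] [-24.0, 1.9]
bar root [654.5  49.1  68. ] [93.2, 0.7]
beaker [561.  -36.9  64. ] [0.2, -85.8]
stop [561.7 174.7  35. ] [-0.4, 125.8]
vb [486.8 181.2  56. ] [-75.3, 131.7]
vr [664.  191.6  56. ] [101.8, 143.3]
oil [663.2 -79.   62. ] [102.8, -127.3]
big rim [444.4 -28.9  80. ] [-116.4, -78.7]
```

{"method": "servo_tool", "body": {
  "motion": [
    [2.5,4.6,0,0,0,-1.3,-1],
    [2.5,4.6,0,0,0,-1.3,-1],
    [2.5,4.6,0,0,0,-1.3,-1],
    [2.5,4.6,0,0,0,-1.3,-1],
    [2.5,4.6,0,0,0,-1.3,-1],
    [2.5,4.6,0,0,0,-1.3,-1],
    [2.5,4.6,0,0,0,-1.3,-1],
    [2.5,4.6,0,0,0,-1.4,-1],
    [2.5,4.6,0,0,0,-1.4,-1],
    [2.5,4.6,0,0,0,-1.4,-1],
    [2.5,4.6,0,0,0,-1.4,-1],
    [2.5,4.6,0,0,0,-1.4,-1]
  ]
}}

```text
time_s: 1.7
position: [444.6, 48.9, 239.4]
ee_rot: [1.0, -0.002, 0.0, 0.0]
contact_force: [0.7, -0.6, -0.5]
gripper_width: 0.3
gripper_force: 0.0
```

{"method": "servo_tool", "body": {
  "motion": [
    [0,0,-3.0,0,0,0,-1],
    [0,0,-3.0,0,0,0,-1],
    [0,0,-3.0,0,0,0,-1],
    [0,0,-1.5,0,0,0,-1],
    [0,0,0,0,0,0,-1],
    [0,0,0,0,0,0,-1]
  ]
}}

```text
time_s: 2.45
position: [444.4, 47.1, 134.9]
ee_rot: [1.0, -0.002, 0.0, 0.0]
contact_force: [-0.2, -0.3, -0.1]
gripper_width: -0.1
gripper_force: 0.0
```

```bash
python3 - <<'E'
from h import *
s=ctrl.observe(); print(s["time_s"],s["position"],s["ee_rot"],s["gripper_width"],s["contact_force"])
c=ctrl.capture("scene"); im=np.ascontiguousarray(c["color"][:,:,::-1])
p=s["position"]; t=pix(c,p+[0,0,-8]); b=pix(c,[506,49.5,130]); print(t,b)
for q in (t,b): cv2.circle(im,tuple(int(round(k)) for k in q),2,(0,255,0),-1)
cv2.imwrite("pics/s2.png",cv2.resize(im[140:340,220:420],None,fx=3,fy=3))
E
```

```text
2.45 [444.40098275  47.11624114 134.92402078] [ 9.99998622e-01 -1.61320100e-03  3.90870703e-04  1.50098587e-08] -0.054539270768622736 [-0.18712858 -0.34114638 -0.11527462]
[376.4656817  261.73942357] [342.73265409 249.50398086]
```

View pics/s2.png

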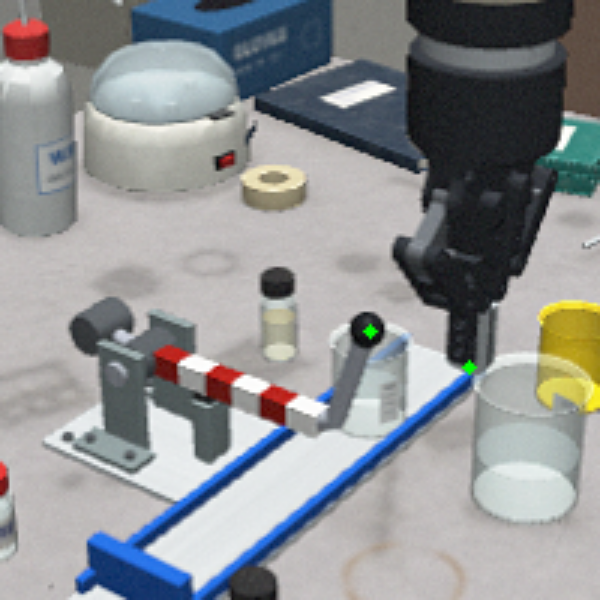

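The predicted tip and ball marks match the picture: the ball is at crop (370,330) and the fingertips at (470,365). Now I'll approach the ball and push it along its arc.

{"method": "servo_tool", "body": {
  "motion": [
    [2.0,0.2,-0.5,0,0,0,-1],
    [1.5,0,-0.2,0,0,0,-1],
    [0.7,0,0,0,0,0,-1],
    [0.73,0,1.2,0,0,0,-1],
    [0.73,0,1.3,0,0,0,-1],
    [0.95,0,1.2,0,0,0,-1],
    [0.95,0,1.2,0,0,0,-1],
    [1.14,0,1.0,0,0,0,-1],
    [1.14,0,1.0,0,0,0,-1]
  ]
}}

```text
time_s: 3.62
position: [541.9, 49.2, 196.9]
ee_rot: [1.0, -0.002, -0.001, -0.0]
contact_force: [-1.1, 0.0, 1.2]
gripper_width: -0.2
gripper_force: 0.8
```

```bash
python3 - <<'E'
from h import *
s=ctrl.observe(); print(s["time_s"],s["position"],s["contact_force"])
c=ctrl.capture("scene"); im=np.ascontiguousarray(c["color"][:,:,::-1])
cv2.imwrite("pics/s3.png",cv2.resize(im[140:340,220:420],None,fx=3,fy=3))
E
```

```text
3.625 [541.94850749  49.15763106 196.94047372] [-1.09546345  0.04274134  1.23039917]
```

View pics/s3.png

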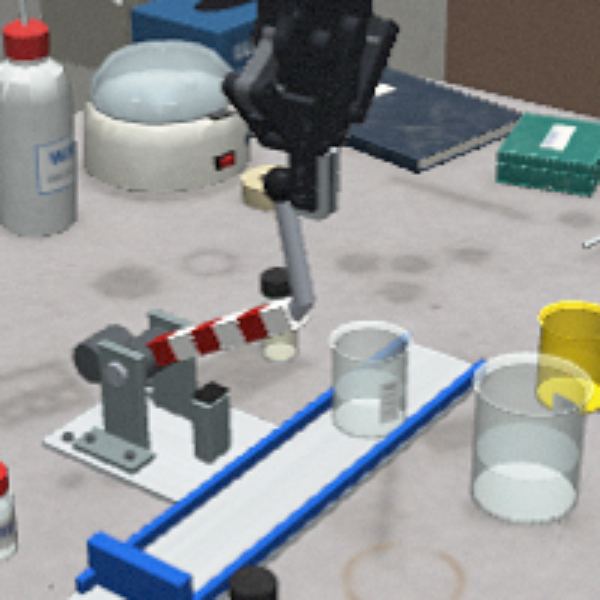

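The fingertips are pushing the ball at (280,180), and the boom is up about 30° as planned. I'll continue along the arc.

{"method": "servo_tool", "body": {
  "motion": [
    [1.3,0,0.7,0,0,0,-1],
    [1.3,0,0.8,0,0,0,-1],
    [1.42,0,0.5,0,0,0,-1],
    [1.42,0,0.5,0,0,0,-1],
    [1.5,0,0.3,0,0,0,-1],
    [1.5,0,0.3,0,0,0,-1],
    [1.5,0,0.2,0,0,0,-1],
    [1.5,0,0.1,0,0,0,-1],
    [1.5,0,0,0,0,0,-1],
    [1.0,0,0,0,0,0,-1],
    [0.5,0,0,0,0,0,-1],
    [0,0,0,0,0,0,-1]
  ]
}}

```text
time_s: 5.18
position: [686.5, 49.1, 229.8]
ee_rot: [1.0, -0.002, -0.0, 0.0]
contact_force: [-0.1, 0.1, 0.0]
gripper_width: 0.3
gripper_force: 0.0
```

```bash
python3 - <<'E'
from h import *
s=ctrl.observe(); print(s["time_s"],s["position"],s["contact_force"],s["joints"])
c=ctrl.capture("scene"); im=np.ascontiguousarray(c["color"][:,:,::-1])
cv2.imwrite("pics/s4.png",cv2.resize(im[100:340,220:420],None,fx=2.5,fy=2.5))
E
```

```text
5.175 [686.52386953  49.08595082 229.80125045] [-0.1375474   0.12021206  0.00610019] [-3.47191007e-02  6.23212053e-01  3.49369199e-01  1.29787673e+00
 -4.09104396e-05  3.11012313e+00]
```

View pics/s4.png

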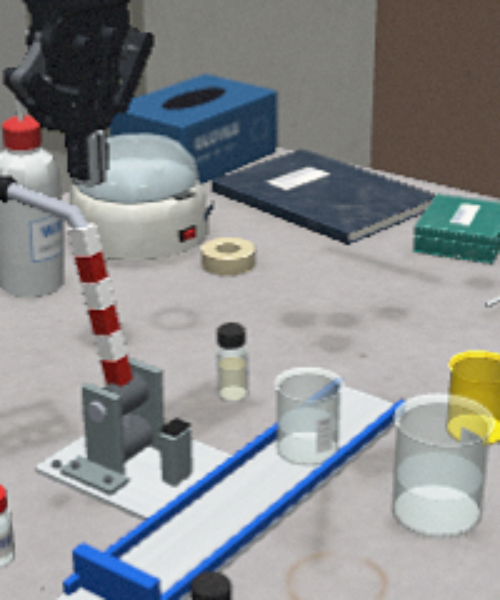

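The boom is fully raised, leaning back on its stop, with the tip at crop (5,190) and the fingers free. Next I'll turn the tool by 90° and go behind the beaker.

{"method": "servo_tool", "body": {
  "motion": [
    [-2.5,0,0,0,0,0,-1],
    [-1.1,-1.6,0,0,0,10,-1],
    [-1.1,-1.6,0,0,0,10,-1],
    [-1.1,-1.6,0,0,0,10,-1],
    [-1.1,-1.6,0,0,0,10,-1],
    [-1.1,-1.6,0,0,0,10,-1],
    [-1.1,-1.6,0,0,0,10,-1],
    [-1.1,-1.6,0,0,0,10,-1],
    [-1.1,-1.6,0,0,0,10,-1],
    [-1.2,-1.9,0,0,0,10,-1],
    [0,0,0,0,0,0,-1]
  ]
}}

```text
time_s: 6.6
position: [560.8, -98.6, 230.5]
ee_rot: [0.709, 0.705, -0.0, -0.0]
contact_force: [0.3, -0.6, -0.7]
gripper_width: -0.1
gripper_force: 0.0
```

{"method": "servo_tool", "body": {
  "motion": [
    [0,0,-4,0,0,0,-1],
    [0,0,-4,0,0,0,-1],
    [0,0,-4,0,0,0,-1],
    [0,0,-4,0,0,0,-1],
    [0,0,-2.0,0,0,0,-1],
    [0,0,-1.0,0,0,0,-1],
    [0,0,0,0,0,0,-1]
  ]
}}

```text
time_s: 7.48
position: [561.8, -97.4, 40.2]
ee_rot: [0.709, 0.706, -0.0, -0.0]
contact_force: [0.4, -0.3, 0.2]
gripper_width: -0.1
gripper_force: 0.0
```

```bash
python3 - <<'E'
from h import *
s=ctrl.observe(); print(s["time_s"],s["position"],s["contact_force"],s["joints"])
c=ctrl.capture("scene"); im=np.ascontiguousarray(c["color"][:,:,::-1])
cv2.imwrite("pics/s5.png",cv2.resize(im[140:340,220:440],None,fx=3,fy=3))
E
```

```text
7.475 [561.78909187 -97.41644171  40.17361681] [ 0.3857076  -0.30297405  0.19460314] [-2.99979148e-01  5.58415183e-01 -3.06848701e-01  7.06016047e-01
  1.35301838e-04  1.27519417e+00]
```

View pics/s5.png

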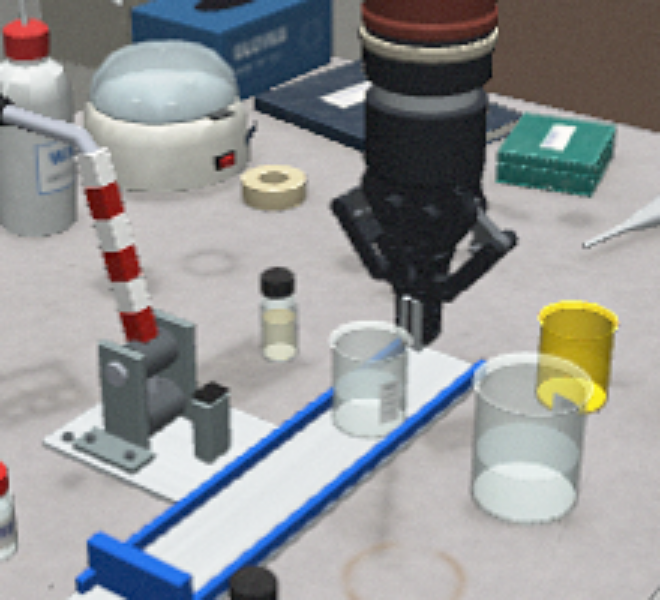

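{"method": "servo_tool", "body": {
  "motion": [
    [0,0,-1.0,0,0,0,-1],
    [0,0,-0.5,0,0,0,-1],
    [0,0.7,0,0,0,0,-1],
    [0,0.7,0,0,0,0,-1],
    [0,0.4,0,0,0,0,-1],
    [0,0.3,0,0,0,0,-1],
    [0,0.3,0,0,0,0,-1],
    [0,0.3,0,0,0,0,-1],
    [0,0.4,0,0,0,0,-1],
    [0,0.5,0,0,0,0,-1],
    [0,0.5,0,0,0,0,-1],
    [0,0.5,0,0,0,0,-1]
  ]
}}

```text
time_s: 9.02
position: [561.8, -51.5, 25.3]
ee_rot: [0.708, 0.706, -0.0, -0.0]
contact_force: [-0.3, -1.0, 0.7]
gripper_width: 0.2
gripper_force: 0.1
```

```bash
python3 - <<'E'
from h import *
s=ctrl.observe(); print(s["time_s"],s["position"],s["contact_force"])
c=ctrl.capture("scene"); im=np.ascontiguousarray(c["color"][:,:,::-1])
cv2.imwrite("pics/s6.png",cv2.resize(im[140:340,220:440],None,fx=3,fy=3))
E
```

```text
9.025 [561.76441087 -51.48456222  25.29197944] [-0.31479257 -1.02144751  0.6708666 ]
```

View pics/s6.png

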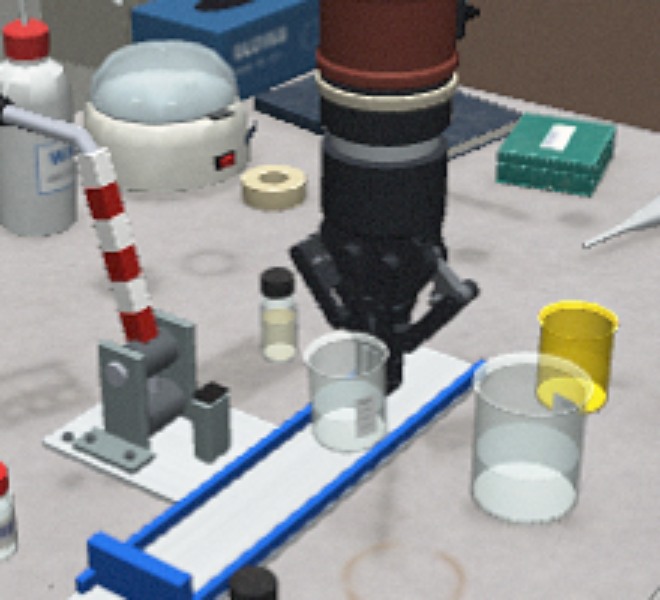

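The beaker is upright and moving, with the fingers on its rear wall at (365,350). I'll continue.

{"method": "servo_tool", "body": {
  "motion": [
    [0,0.6,0,0,0,0,-1],
    [0,0.6,0,0,0,0,-1],
    [0,0.6,0,0,0,0,-1],
    [0,0.6,0,0,0,0,-1],
    [0,0.6,0,0,0,0,-1],
    [0,0.6,0,0,0,0,-1],
    [0,0.6,0,0,0,0,-1],
    [0,0.6,0,0,0,0,-1],
    [0,0.6,0,0,0,0,-1],
    [0,0.6,0,0,0,0,-1],
    [0,0.6,0,0,0,0,-1],
    [0,0.6,0,0,0,0,-1]
  ]
}}

```text
time_s: 10.58
position: [561.8, 20.5, 25.3]
ee_rot: [0.708, 0.706, -0.0, 0.0]
contact_force: [-0.4, -0.5, 0.2]
gripper_width: 0.1
gripper_force: 0.1
```

{"method": "servo_tool", "body": {
  "motion": [
    [0,0.6,0,0,0,0,-1],
    [0,0.6,0,0,0,0,-1],
    [0,0.6,0,0,0,0,-1],
    [0,0.6,0,0,0,0,-1],
    [0,0.6,0,0,0,0,-1],
    [0,0.6,0,0,0,0,-1],
    [0,0.6,0,0,0,0,-1],
    [0,0.6,0,0,0,0,-1],
    [0,0.6,0,0,0,0,-1],
    [0,0.5,0,0,0,0,-1],
    [0,0.3,0,0,0,0,-1],
    [0,0,0,0,0,0,-1]
  ]
}}

```text
time_s: 12.08
position: [561.7, 82.4, 25.3]
ee_rot: [0.708, 0.706, 0.0, -0.0]
contact_force: [0.8, -0.6, 0.1]
gripper_width: 0.2
gripper_force: 0.0
```

```bash
python3 - <<'E'
from h import *
s=ctrl.observe(); print(s["time_s"],s["position"],s["contact_force"])
c=ctrl.capture("scene"); im=np.ascontiguousarray(c["color"][:,:,::-1])
cv2.imwrite("pics/s7.png",cv2.resize(im[180:360,200:360],None,fx=3.3,fy=3.3))
print([(pix(c,[562,y,6])-[200,180])*3.3 for y in (175,149,124)])
E
```

```text
12.075 [561.72774882  82.37171977  25.27825892] [ 0.82176124 -0.57906282  0.12218911]
[array([231.10950261, 518.38504064]), array([264.29409077, 491.85303083]), array([294.98880514, 467.28109264])]
```

View pics/s7.png

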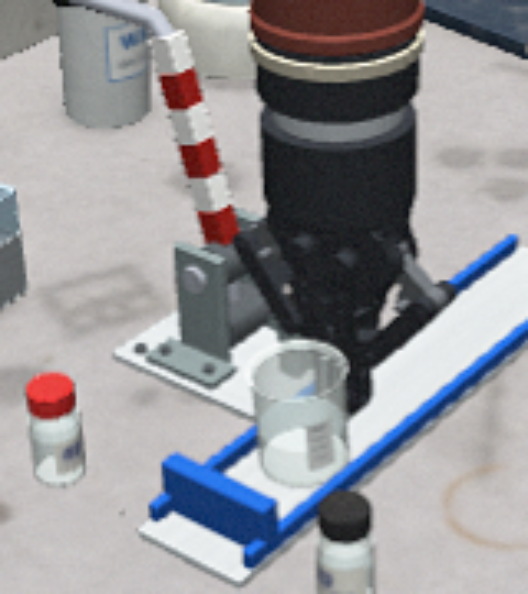

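The beaker is upright about 30 mm short of the stop, and the boom is still up. I'll make the final slow approach.

{"method": "servo_tool", "body": {
  "motion": [
    [0,0.4,0,0,0,0,-1],
    [0,0.4,0,0,0,0,-1],
    [0,0.4,0,0,0,0,-1],
    [0,0.4,0,0,0,0,-1],
    [0,0.3,0,0,0,0,-1],
    [0,0.2,0,0,0,0,-1],
    [0,0.2,0,0,0,0,-1],
    [0,0.1,0,0,0,0,-1],
    [0,0.1,0,0,0,0,-1],
    [0,0.1,0,0,0,0,-1],
    [0,0,0,0,0,0,-1]
  ]
}}

```text
time_s: 13.5
position: [561.8, 108.2, 25.3]
ee_rot: [0.708, 0.706, 0.0, -0.0]
contact_force: [0.1, 0.6, -1.2]
gripper_width: 0.2
gripper_force: 0.0
```

{"method": "servo_tool", "body": {
  "motion": [
    [0,0.1,0,0,0,0,-1],
    [0,0.1,0,0,0,0,-1],
    [0,0,0,0,0,0,-1]
  ]
}}

```text
time_s: 13.88
position: [561.8, 110.2, 25.3]
ee_rot: [0.708, 0.706, 0.0, -0.0]
contact_force: [-0.2, -0.8, -0.5]
gripper_width: 0.1
gripper_force: 0.0
```

{"method": "servo_tool", "body": {
  "motion": [
    [0,0.1,0,0,0,0,-1],
    [0,0,0,0,0,0,-1]
  ]
}}

```text
time_s: 14.12
position: [561.8, 111.2, 25.3]
ee_rot: [0.708, 0.706, 0.0, 0.0]
contact_force: [0.4, -0.4, -0.5]
gripper_width: -0.1
gripper_force: 0.0
```

{"method": "servo_tool", "body": {
  "motion": [
    [0,0.1,0,0,0,0,-1],
    [0,0,0,0,0,0,-1]
  ]
}}

```text
time_s: 14.38
position: [561.8, 112.2, 25.3]
ee_rot: [0.708, 0.706, 0.0, -0.0]
contact_force: [-0.9, -0.1, 0.5]
gripper_width: -0.5
gripper_force: 0.0
```

```bash
python3 - <<'E'
from h import *
s=ctrl.observe(); print(s["time_s"],s["position"],s["contact_force"])
c=ctrl.capture("scene"); im=np.ascontiguousarray(c["color"][:,:,::-1])
cv2.imwrite("pics/s8.png",cv2.resize(im[180:360,200:360],None,fx=3.3,fy=3.3))
E
```

```text
14.375 [561.75891844 112.22540514  25.30947301] [-0.93327768 -0.07038394  0.50577718]
```

View pics/s8.png

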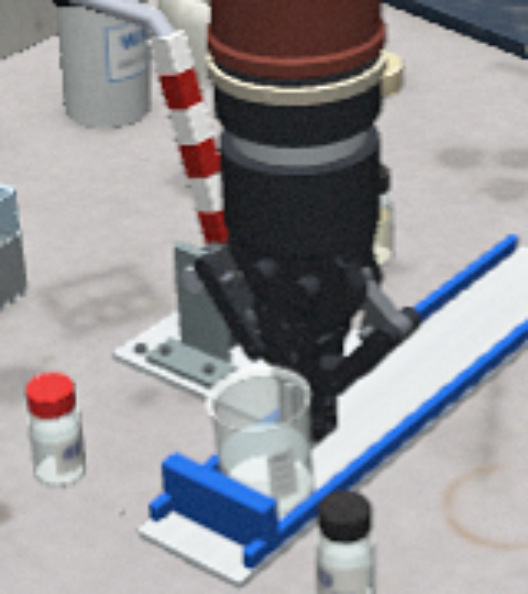

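```bash
python3 - <<'E'
from h import *
c=ctrl.capture("scene")
W=lambda u,v,z:world(c,200+u/3.3,180+v/3.3,z).round(1)
print("rim",W(260,401,64),"L",W(207,401,64),"R",W(314,400,64),"stop top near edge",W(192,455,35),W(278,494,35),"far", W(168,457,35))
print([(pix(c,p)-[200,180])*3.3 for p in ([562,149,64],[562,145,64],[535,175,35],[589,175,35])])
E
```

```text
rim [559.8 151.4  64. ] L [580.8 166.4  64. ] R [539.  135.5  64. ] stop top near edge [585.  175.3  35. ] [531.4 174.6  35. ] far [593.5 183.5  35. ]
[array([259.60138234, 397.19166599]), array([264.78094761, 393.35558787]), array([271.54701533, 491.62752487]), array([186.22585553, 451.82553501])]
```

{"method": "servo_tool", "body": {
  "motion": [
    [0,0.1,0,0,0,0,-1],
    [0,0,0,0,0,0,-1]
  ]
}}

```text
time_s: 14.72
position: [561.8, 113.2, 25.3]
ee_rot: [0.708, 0.706, -0.0, -0.0]
contact_force: [-0.0, -0.4, -1.0]
gripper_width: 0.0
gripper_force: 0.0
```

By image measurement the beaker is at the stop (rim centre at y ≈ 150, against 149 expected), and it is upright. Now I'll back off and rise.

{"method": "servo_tool", "body": {
  "motion": [
    [0,-0.5,0,0,0,0,-1],
    [0,-1.0,0,0,0,0,-1],
    [0,-2.0,0,0,0,0,-1],
    [0,-2.0,0,0,0,0,-1],
    [0,0,3,0,0,0,-1],
    [-1,0,4,0,0,0,-1],
    [-1,0,4,0,0,0,-1],
    [-2,-2,4,0,0,0,-1],
    [-3,-5,0,0,0,0,-1],
    [-3,-5,0,0,0,0,-1],
    [0,0,0,0,0,0,-1],
    [0,0,0,0,0,0,-1]
  ]
}}

```text
time_s: 16.23
position: [461.9, -62.6, 175.5]
ee_rot: [0.709, 0.705, 0.0, 0.0]
contact_force: [0.4, 0.8, 0.3]
gripper_width: -0.3
gripper_force: 0.0
```

```bash
python3 - <<'E'
from h import *
s=ctrl.observe(); print(s["time_s"],s["position"],s["contact_force"])
c=ctrl.capture("top"); im=np.ascontiguousarray(c["color"][:,:,::-1])
cv2.imwrite("pics/t9.png",cv2.resize(im[170:320,225:425],None,fx=4,fy=4,interpolation=cv2.INTER_CUBIC))
print([(pix(c,p)-[225,170])*4 for p in ([562,149,64],[562,174,35])])
E
```

```text
16.225 [461.90173167 -62.62561256 175.48683257] [0.36101028 0.83410089 0.33442999]
[array([139.32919833, 328.04367891]), array([ 99.00074333, 332.86824653])]
```

View pics/t9.png

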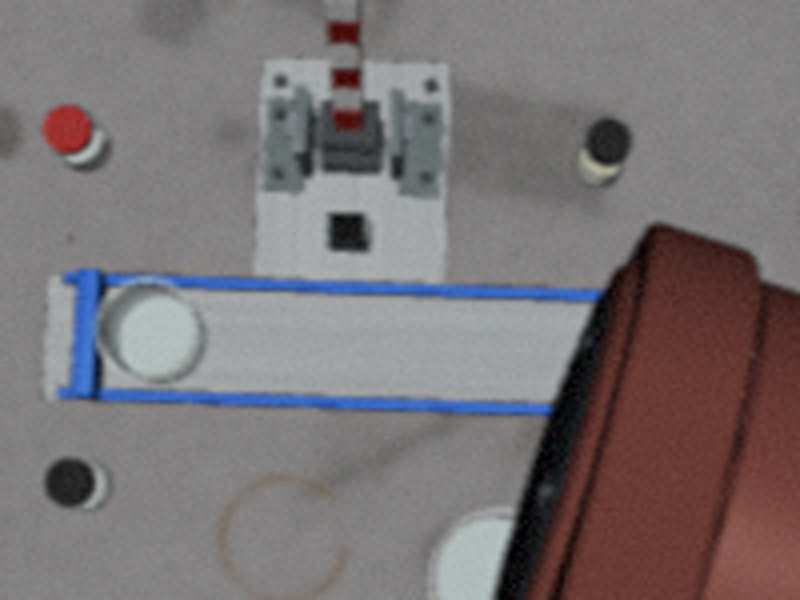

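The beaker stands at (146,330), within about 3 mm of the stop at column 99. The boom is raised, the vials are unmoved and the robot is clear.

```bash
python3 -c "
from station import ctrl
print(ctrl.job_done())"
```

```text
the job is handed in; nothing more can be done
None
```

The job is handed in, with no verdict returned: the last picture shows the boom raised on its own, the beaker within about 3 mm of the end stop, the three vials where they stood and the robot clear; the scene pictures during the push showed the beaker upright.

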